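# Index the capsule embosser to the next capsule

## Robot

A 6-joint arm with a two-finger parallel gripper is mounted at the origin on the work surface; the furniture and walls round the work are solid. World frame = base frame: x ahead of the robot, y to its left, z up, the work surface at z = 0. Lengths are in mm, angles in rad, forces in N, time in s.
With the tool pointing down it reaches from about 350 to 975 mm from the base axis. Payload 7.1 kg.
Tool frame: the origin (TCP) lies at the very end of the fingers, on their centre line; the grasp point (between the pads) lies 19 mm behind it (ctrl.grasp_offset is the distance from the TCP to the grasp point, in mm); z points along the fingers, y is the line along which they close (so a half turn about z gives the same grasp; the last joint's range is limited). The gripper opens to 88 mm and grips with 3 to 60 N. Pads are 20 mm wide; open, the fingers measure 115 mm over their backs; the gripper's body (75 mm by 178 mm) begins 61 mm behind the grasp point.
Start: joints at [1.327, 0.423, 1.63, -0, 1.089, -0.019], TCP at [139.288, 609.265, 222.675] pointing down, gripper open.
Joint ranges: [-3, 3], [-0.9, 2.11], [0.09, 2.58], [-1.31, 4.45], [0.11, 2.69], [-2.54, 2.54]. Speed limits (rad/s): [2.39, 2.39, 3.01, 3.14, 3.14, 3.14].

## Interface

Orientations are given as a rotation vector (axis times angle).
In Python, from workcell import ctrl, viewer, ticket, models gives the robot as it stands.
- The arm moves only by the tool play_rows, never from a script. Its arguments are lists of equal length, an entry for each row: "dp": the shift along the world's x, y, z in mm, a list of three; "yaw": the turn about the world's z in degrees. In form: {"dp": [[tx, ty, tz], ...], "yaw": [yaw, ...]}. A call has 1 to 8 rows; each row shifts and turns the commanded pose from where the row before left it; what a row does not reach is not made up. A row lasts 1/12 s, in which the tool goes at most 41.7 mm and 7.16 degrees, less where a joint would pass 70% of its speed; a pose out of reach is approached as far as the arm can. A call is refused whole if a number of a shift passes 41.7 or a number of a turn 7.16, either way. A call with a gripper value outside its range is refused whole. "gripper" is the closure, from 0 (fully open) to 1 (shut), set as the call begins (left out, the last holds). The fingers move at their own pace and stop on an object; the grip force is fixed at half the most. Time passes only in rows, so rows that do not move let the fingers close. It gives the time, the measured TCP pose, the force, the opening and the grip force at its end, in the units of the state.
- ctrl.get_obs(): the state, without advancing time (a new reading comes with each control period).
- viewer.get_image(name): name is "side" or "top" or "wrist"; returns a dict with "pixels" (400x640x3 uint8, red, green, blue), "range_z" (400x640 float32, mm along the optical axis (not along the pixel's ray), 0 where there is no reading), "fx", "fy", "cx", "cy" (pixels), "T" (4x4, takes a point from camera to world coordinates); the wrist camera has in their place "hand_eye" (4x4, takes a point from camera to tool coordinates, whose origin is the TCP and whose axes are the flange's). Camera axes: x right, y up, looking along -z (the intrinsics and any distortion apply to the point x, -y, -z); pixel columns grow to the right and rows downward; lengths in mm; the calibration is good to about 2 mm. A picture is of the moment at which its call begins: read the wrist's pose just before it.
- ticket.close_job(): hands the job in; it is judged then, once.
Trained networks look in a picture, given as the dict that the camera call returned (one of the last four; its "shot" number tells which), for a name from the list of things; names that differ only in an ending like _2 or _b are one class to them, and where a whole thing is asked for, a point or a joint stands for the part that bears it (a point fixed in the world has none). Each returns a list of dicts, best first, with "conf" (0 to 1); they miss things now and then, are a little off and sometimes report something else, mostly with a low value. They report only what shows in the picture. A call takes as long as a camera call. They do not tell look-alikes from the thing itself.
- models.look_for(picture, name): "bbox" ([centre column, centre row, width, height] in pixels, round what is visible of it).
- models.landmark_of(picture, name): "location" ([column, row] in pixels: a listed point, or the origin of a listed thing).
The state is a dict: "t": time; "qpos": joint angles; "qvel": joint speeds; "joint_torque": joint torques, N m; "ee_pos": TCP position; "orientation": TCP orientation; "ft_force": force on the tool from outside, world axes, zero at the start; "moment": the same for the moment, N m; "width": finger opening in mm; "grasp_force": force on a finger pad.
Only numpy, scipy, OpenCV 4.12 (cv2) and the standard library are available. Lean on these libraries where they do the work, as an engineer would, in place of code of your own. Each camera call takes 0.05 s, during which the arm holds its last target. There are 200 camera calls.

## Task

The capsule under the die of the bench embosser is finished; bring the die over the other capsule, which waits in a side seat. Hook the closed fingertips through the pull ring, draw the sloping spring pin out of its notch, swing the lever one notch so that the die comes over the waiting capsule, and let the pin spring fully home in that notch. Touch it lightly and force nothing; nothing is to be grasped, lifted or shifted, neither the capsules and the cork in the seats nor the things on the bench.

Things in the scene. Friction and masses are not known exactly. Their poses are not given: they have to be found in the camera images.
- embosser: Fixed grey base of the bench embosser. Origin on the axis of its upright column, at bench height; +x points to the middle of three round steel seats (108 mm from the axis, at 0 and +-25 deg; floor at 14 mm, rim at 26 mm), -x to the index lever. Steel index rim on the -x side, 72 mm from the axis, with five notches 25 deg apart; the outer two only park the head. Top of the column 144 mm high.
- index_lever (a joint): Turn of column, lever and head together, rad: 0 = middle notch, die over the middle seat; positive counter-clockwise from above; one notch = 0.436; stops +-0.93. Starts near 0. Play about +-0.02 with the pin home; with it out, a light drag (1 to 3 N at the ring), and it stays where left. Lever and head lie on opposite sides of the column.
- index_pin (a joint): Travel of the spring pin, m: 0 home in a notch; 0.009 to 0.011 its round nose rides on the rim; free of the notch above 0.010; stop 0.024. Draw it outward from the column and up, 30 deg above horizontal; spring 5 N at home, 7.5 N at the stop. Let go within 0.02 rad of a notch it drops in; resting on the rim, it drops in when swung over a notch.
- ring_centre (a point): Centre of the pull ring, fixed on the pin's outer end: hole 47 mm, bar 6.6 mm thick. Ring plane holds the pin's axis and the swing's tangent, so it slopes 30 deg, outer edge 13.5 mm above the centre, inner edge as much below. Pin home: 148 mm from the column axis, 90 mm above the bench. At least 50 mm free under the centre. Moves with pin and lever.
- die_face (a point): Middle of the underside of the brass die (34 mm wide) in the stamping head at the end of the arm, 108 mm from the column axis, 84 mm above the bench, 12 mm above the capsules; over it a black palm knob, top at 192 mm. Turns with the lever.
- next_top (a point): Top centre of the waiting capsule (dark red bottle cap, 34 mm wide, 58 mm high, loose), in the left or the right seat (+25 or -25 deg), one notch from where the die is; its top 72 mm above the bench.
- capsule_next: The waiting capsule; origin at the centre of its underside.
- capsule_done: The finished capsule, of the same kind, loose in the middle seat, under the die at the start; origin at the centre of its underside.
- parked_cork: Wine cork, 24 mm wide, 45 mm high, parked loose in the third seat, from which the capsule has been taken; origin at the centre of its underside.
- spare_capsule: Another loose capsule, 34 mm wide, 58 mm high, standing on the bench beside the base; bystander. Origin at the centre of its underside.
- spare_cork: Loose cork, 24 mm wide, 45 mm high, standing on the bench beside the spare capsule; bystander. Origin at the centre of its underside.
- capsule_stick: Stick of nested capsules, 34x186x34 mm, lying loose between embosser and wooden box; bystander. Origin at the middle of its underside.
Not all that is in view belongs to the job. What is shaped like the capsule_next but blue or green is not meant.

How it is judged (in metres and radians):
On the way, in this order (a step that is already met when the one before it is completed fails the run):
1. the index pin is drawn clear of its notch while the die is still over the finished capsule (value of joint index_pin above 0.0095 m and distance of die_face from where it was at the start of the episode below 0.018 m), for 0.05 s.
2. the die has been swung to the waiting capsule, one notch on (horizontal distance between die_face and next_top below 0.016 m), for 0.05 s.
At the end, for the whole second after the job is handed in: the pin is home in its notch (travel under 2.5 mm), the die's middle is within 8 mm, seen from above, of the waiting capsule's top centre, the lever is at rest and both capsules stand upright (within 0.1 rad) (value of joint index_pin below 0.0025 m and horizontal distance between die_face and next_top below 0.008 m and velocity of joint index_lever between -0.03 and 0.03 rad/s and angle between each of capsule_next, capsule_done's own z axis and vertical below 0.1 rad); the robot touches nothing.
It fails at once if the embosser is forced: the fingers press on it, its lever or its ring with more than 40 N (contact force between the fingers and embosser above 40 N).
It fails at once if a capsule or the cork in the seats is moved by more than 10 mm (distance of any of capsule_next, capsule_done, parked_cork from where it was at the start of the episode above 0.01 m).
It fails at once if the spare capsule, the spare cork or the capsule stick is moved by more than 20 mm (distance of any of spare_capsule, spare_cork, capsule_stick from where it was at the start of the episode above 0.02 m).
It also fails if it takes over 45 s, if anything falls off the work surface, if the arm or the gripper's body presses on something with over 40 N, if the wrist force passes 120 N, or if a joint passes its speed limit or range.

## Working session

There is one attempt and no reset: what is moved stays moved. The work goes in short steps, Python scripts to look and compute and a tool call to move; the robot and the scene stay as the last step left them, time stands still between calls to the robot, and variables do not carry over. Pictures are saved under pics/ and viewed, at most 10 in all, crops included, and the job is handed in when it is done.

Besides the shell and the picture viewer there is one more tool, called after "Call:" as a command line: name --pt "numbers of a row" for each row, then --argument value for the rest. play_rows: Moves the arm, as the interface text tells. Its arguments: {"type":"object","properties":{"dp":{"type":"array"},"yaw":{"type":"array"},"gripper":{"type":"number"}},"required":["dp","yaw"]}

```bash
mkdir -p pics
cat > h.py <<'E'
import numpy as np, cv2
from workcell import ctrl, viewer, ticket, models
from scipy.spatial.transform import Rotation as R
def cam2world(p):
    if "T" in p: return np.array(p["T"])
    o=ctrl.get_obs(); T=np.eye(4); T[:3,:3]=R.from_rotvec(o["orientation"]).as_matrix(); T[:3,3]=o["ee_pos"]
    return T@np.array(p["hand_eye"])
def ray(p,u,v):
    T=cam2world(p); d=np.array([(u-p["cx"])/p["fx"],-(v-p["cy"])/p["fy"],-1.]); return T[:3,3],T[:3,:3]@d
def atz(p,u,v,z):
    o,d=ray(p,u,v); return o+d*(z-o[2])/d[2]
def dep(p,u,v):
    o,d=ray(p,u,v); u,v=int(round(u)),int(round(v)); w=p["range_z"][max(v-1,0):v+2,max(u-1,0):u+2]; w=w[w>0]
    return o+d*np.median(w) if len(w) else None
def save(p,n): cv2.imwrite("pics/"+n,p["pixels"][:,:,::-1])
E
python3 - <<'E'
from h import *
np.set_printoptions(precision=1,suppress=True)
for c in ("top","side","wrist"):
    p=viewer.get_image(c); save(p,c+"0.png"); print(c,[k for k in p],p["fx"],cam2world(p)[:3,3])
    for n in ("embosser","ring_centre","die_face","next_top","capsule_next","capsule_done","parked_cork","spare_capsule","spare_cork","capsule_stick"):
        r=models.landmark_of(p,n)[:3]
        print(n,[(round(x["conf"],2),np.round(x["location"]),dep(p,*x["location"])) for x in r if x["conf"]>.1])
E
```

```text
top ['pixels', 'range_z', 'fx', 'fy', 'cx', 'cy', 'T', 'shot'] 492.9210749081259 [340.  302.9 948.2]
embosser [(0.86, array([296., 164.]), array([456. , 362.6, 141. ]))]
ring_centre [(0.85, array([372., 141.]), array([518.4, 223.9,   0.2]))]
die_face [(0.61, array([230., 174.]), array([442.4, 470. , 147.3]))]
next_top [(0.74, array([366., 219.]), array([365.9, 244. ,  57.6])), (0.71, array([290., 284.]), array([251.7, 384.2,  56.7])), (0.58, array([251., 271.]), array([277.6, 453.2,  57.9]))]
capsule_next [(0.6, array([252., 198.]), array([407.6, 448. ,  70.3])), (0.51, array([258., 267.]), array([284.8, 440.1,  58. ])), (0.5, array([364., 217.]), array([368.9, 246.6,  58.4]))]
capsule_done [(0.57, array([238., 181.]), array([439.9, 472.1,  69.2]))]
parked_cork [(0.68, array([237., 153.]), array([492. , 475.6,  59.4]))]
spare_capsule [(0.68, array([295., 220.]), array([366.4, 371.9,  57.3])), (0.61, array([276., 227.]), array([355. , 409.2,  45.3]))]
spare_cork [(0.6, array([274., 229.]), array([352.5, 411.5,  44.9]))]
capsule_stick [(0.72, array([422., 178.]), array([440.1, 135.7,  
[... 910 characters left out ...]
3, array([308., 167.]), array([444.2, 462.4,  26.1]))]
spare_capsule [(0.86, array([290., 210.]), array([358.6, 357.2,   4.3]))]
spare_cork [(0.77, array([278., 197.]), array([346.8, 404.5,   6.7]))]
capsule_stick [(0.86, array([370., 273.]), array([400.9,  56.9, 103. ]))]
wrist ['pixels', 'range_z', 'fx', 'fy', 'cx', 'cy', 'hand_eye', 'shot'] 360.2297443265289 [ 74.3 623.8 384.2]
embosser []
ring_centre []
die_face []
next_top [(0.89, array([197., 346.]), array([280.2, 447.5,  57.4]))]
capsule_next []
capsule_done []
parked_cork []
spare_capsule [(0.48, array([178., 387.]), array([111.5, 592.4, 335.6]))]
spare_cork [(0.83, array([206., 370.]), array([341.8, 424.8,  14. ]))]
capsule_stick []
```

View pics/top0.png

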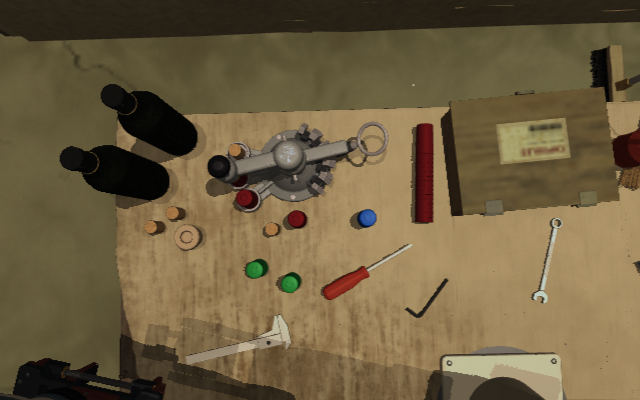

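View pics/side0.png

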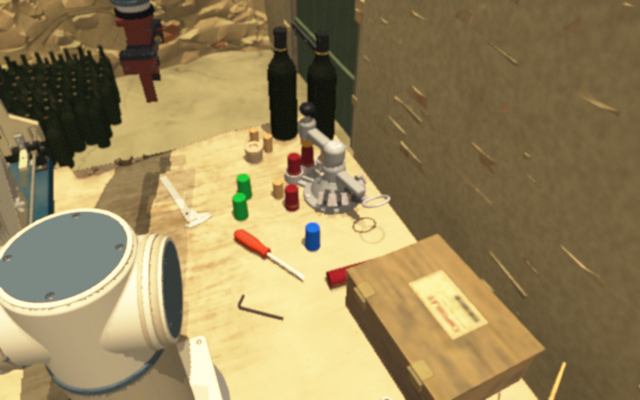

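The picture matches the description. In the top view the column is at (289,155) and the ring at (372,138). The die and knob are at (219,167), and the cork sits in its seat at (237,152).

Candidates for the waiting capsule:
- Dark red at (247,199), in a seat: chosen, on the +25° side.
- Dark red at (297,219), on the bench: the spare.
- Blue at (367,217) and green at (256,269) and (290,283): not meant.
- The finished capsule under the head at (238,181).

Next I'll measure the geometry and check a close crop.

Run:
```python
from h import *
np.set_printoptions(precision=1,suppress=True)
p=viewer.get_image("top"); T=cam2world(p)
v,u=np.mgrid[0:400,0:640]; z=p["range_z"].astype(float)
P=np.stack([(u-p["cx"])/p["fx"]*z,-(v-p["cy"])/p["fy"]*z,-z],-1)@T[:3,:3].T+T[:3,3]
ok=z>0
def st(n,m): m=m&ok; q=P[m]; print(n,m.sum(),q.mean(0) if len(q) else '',q.min(0) if len(q) else '',q.max(0) if len(q) else '')
def box(a,b,c,d): m=np.zeros((400,640),bool); m[b:d,a:c]=1; return m
st("box",box(440,85,625,215)&(P[...,2]>60)); st("boxtop",box(480,110,590,190))
st("col",box(270,135,310,180)&(P[...,2]>135)&(P[...,2]<150))
st("knob",box(195,145,232,190)&(P[...,2]>170))
st("capN",box(232,183,264,214)&(P[...,2]>66)&(P[...,2]<78))
st("ring",box(356,115,395,165)&(P[...,2]>65))
st("bottles",box(60,75,200,205)&(P[...,2]>100))
st("wall",box(0,0,640,35))
for n in ("ring","column axis"): pass
m=box(356,115,395,165)&(P[...,2]>65)&ok
print(P[m][::6])
print("centre guess col", atz(p,289,155,144), "ring",atz(p,372,138,90))
c=cv2.resize(p["pixels"][110:220,190:400],None,fx=3.8,fy=3.8,interpolation=cv2.INTER_CUBIC); cv2.imwrite("pics/c1.png",c[:,:,::-1])
```

```text
box 18457 [473.4 -42.2 101.8] [ 366.7 -184.5   60. ] [582.9  95.2 108.7]
boxtop 8765 [475.9 -45.7 102.5] [ 405.4 -143.3   96.6] [548.1  51.1 108.7]
col 707 [472.9 376.2 142.4] [449.5 351.8 135.1] [498.3 405.7 147.3]
knob 425 [450.3 479.1 188.8] [433.5 462.8 177.7] [468.5 497.7 195.7]
capN 249 [409.7 461.   71.5] [394.1 445.8  66. ] [436.4 484.   76.4]
ring 362 [505.  231.9  92.2] [475.9 204.5  72.6] [534.7 259.  108.8]
bottles 6439 [486.  612.2 212.4] [414.3 561.5 100. ] [572.5 685.1 300.7]
wall 22306 [1059.8  320.2 -642.6] [1014.4 -799.1 -778.8] [1097.5 1493.7 -451.2]
[[534.7 235.6  92.3]
 [532.7 225.7  99.6]
 [532.  234.2  96.3]
 [530.6 224.1 100.8]
 [530.6 239.4  95. ]
 [530.6 228.8  93.8]
 [527.4 219.5 106.4]
 [529.8 240.9  91.2]
 [528.2 230.9  96.9]
 [526.8 220.9 101.7]
 [528.6 246.1  89. ]
 [525.2 220.8 100.7]
 [527.2 247.8  87.5]
 [522.5 217.8 104.7]
 [526.  247.7  84.9]
 [520.4 212.8 105.7]
 [523.7 246.1  87. ]
 [523.1 253.   82.2]
 [517.1 212.8 104.7]
 [520.5 249.7  85.6]
 [519.7 254.8  81.4]
 [513.4 211.3 105.6]
 [517.3 251.5  83.9]
 [516.4 254.9  80. ]
 [510.  207.9 104.6]
 [507.5 208.4 108.3]
 [505.9 210.1 107.7]
 [510.7 253.3  81.2]
 [509.  256.9  81.3]
 [502.6 206.6 106.1]
 [501.3 209.9 104.5]
 [504.9 253.6  83.1]
 [505.2 258.5  73.3]
 [497.5 210.2 106. ]
 [501.9 253.5  80.1]
 [500.6 258.8  78.3]
 [494.2 210.2 104.8]
 [498.5 253.6  79. ]
 [492.8 206.6 102.6]
 [496.6 250.1  79.3]
 [496.2 256.9  72.6]
 [490.1 213.2  99.2]
 [492.9 253.8  80.1]
 [487.7 211.9 102.4]
 [490.5 250.5  83.3]
 [486.2 211.8 101.3]
 [489.  245.1  80.8]
 [487.4 250.4  80.3]
 [483.5 218.5  97.4]
 [485.3 245.2  80.9]
 [481.6 220.4  98.6]
 [482.8 243.8  84.9]
 [482.2 233.4  86.8]
 [480.7 223.5  94.3]
 [481.4 243.7  83. ]
 [480.  233.6  89.5]
 [478.8 223.7  95.3]
 [478.7 238.8  87.6]
 [477.9 228.5  90.5]
 [476.9 237.1  87.6]
 [475.9 227.   92.1]]
centre guess col [471.7 373.1 144. ] ring [506.5 231.   90. ]
```

View pics/c1.png

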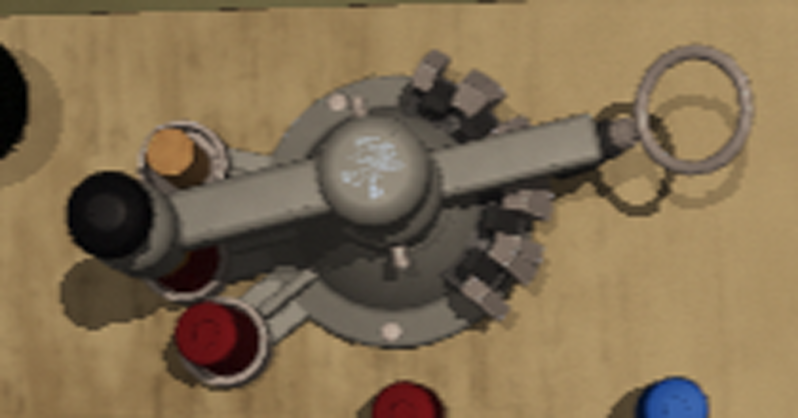

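Run:
```python
from h import *
np.set_printoptions(precision=3,suppress=True)
o=ctrl.get_obs(); print(o["t"],o["ee_pos"],o["width"],o["ft_force"]); print(R.from_rotvec(o["orientation"]).as_matrix())
print(viewer.get_image("wrist")["hand_eye"])
```

```text
1.7 [139.284 609.259 222.675] 87.87661512240828 [ 0.08   0.456 -0.742]
[[-0.975  0.223 -0.   ]
 [ 0.223  0.975 -0.   ]
 [ 0.    -0.    -1.   ]]
[[   0.001    0.97     0.244   66.57 ]
 [   1.      -0.001    0.      -0.272]
 [   0.001    0.244   -0.97  -161.573]
 [   0.       0.       0.       1.   ]]
```

Call:
play_rows --pt "23 -24 5" --pt "23 -24 5" --pt "23 -24 5" --pt "23 -24 5" --pt "23 -24 5" --pt "23 -24 0" --pt "23 -24 0" --pt "23 -24 0" --yaw '[-4,-4,-4,-4,-4,-4,-4,-4]' --gripper 1

```text
t: 2.42
ee_pos: [324.2, 416.1, 248.0]
orientation: [1.204, 2.902, 0.001]
ft_force: [0.7, -0.2, -0.1]
width: 37.9
grasp_force: 0.0
```

Call:
play_rows --pt "23 -24 0" --pt "23 -24 0" --pt "23 -24 0" --pt "23 -24 0" --pt "23 -24 0" --pt "23 -24 0" --pt "23 -24 0" --pt "20 -18 0" --yaw '[-4,-4,-4,-4,-4,-4,-4,-4.5]'

```text
t: 3.08
ee_pos: [505.5, 229.3, 247.8]
orientation: [1.969, 2.448, 0.0]
ft_force: [0.8, 0.2, 0.6]
width: 0.2
grasp_force: 0.0
```

Call:
play_rows --pt "0 0 0" --pt "0 0 0" --pt "0 0 0" --yaw '[0,0,0]'

```text
t: 3.33
ee_pos: [503.8, 231.4, 247.5]
orientation: [-1.963, -2.452, 0.001]
ft_force: [-0.8, -0.9, -0.8]
width: 0.7
grasp_force: 0.0
```

Run:
```python
from h import *
np.set_printoptions(precision=2,suppress=True)
o=ctrl.get_obs(); print(o["t"],o["ee_pos"],o["width"],o["ft_force"],o["qpos"]); print(R.from_rotvec(o["orientation"]).as_matrix()[:,1])
p=viewer.get_image("wrist"); save(p,"w1.png")
for n in ("ring_centre","embosser","next_top"): print(n,[(round(x["conf"],2),np.round(x["location"],1),atz(p,*x["location"],90)) for x in models.landmark_of(p,n)[:2]])
T=cam2world(p); v,u=np.mgrid[0:400,0:640]; z=p["range_z"].astype(float)
P=np.stack([(u-p["cx"])/p["fx"]*z,-(v-p["cy"])/p["fy"]*z,-z],-1)@T[:3,:3].T+T[:3,3]
c=np.array([505.5,231.5,91]); 
m=(z>0)&(np.hypot(P[...,0]-c[0],P[...,1]-c[1])<50)&(P[...,2]>65)&(P[...,2]<118)
Q=P[m]; print(len(Q))
# fit ring: plane normal from outward dir
from scipy.optimize import least_squares
def f(x):
    a=x[3]; ax=np.array([np.cos(a)*.866,np.sin(a)*.866,.5]); t=np.array([-np.sin(a),np.cos(a),0]); n=np.cross(ax,t)
    d=Q-x[:3]; h=d@n; r=np.hypot(d@ax,d@t); return np.hypot(h,r-26.8)-3.3
s=least_squares(f,[*c,-1.35],loss="soft_l1",f_scale=1.5); print(s.x,np.degrees(s.x[3]),np.abs(f(s.x)).mean())
```

```text
3.3333 [503.8  231.38 247.5 ] 0.6766810043019843 [-0.76 -0.86 -0.79] [0.41 0.29 1.76 0.   1.09 0.19]
[ 0.98  0.22 -0.  ]
ring_centre []
embosser [(0.84, array([320.3,  26.1]), array([475.88, 360.75,  90.  ]))]
next_top [(0.67, array([181.1, 139.6]), array([377.35, 244.52,  90.  ]))]
1762
[501.79 237.13  92.16  -1.35] -77.63559049240591 3.302477272470451
```

View pics/w1.png

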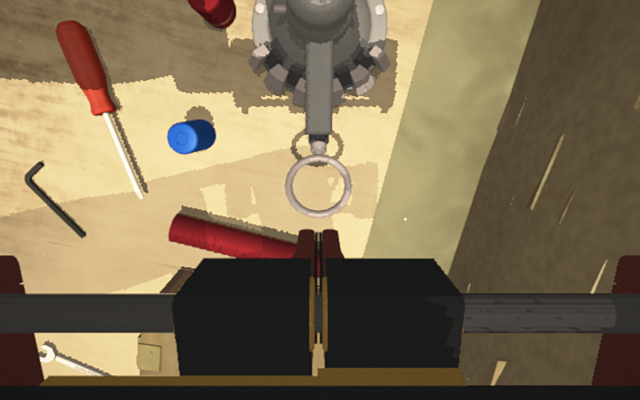

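The wrist view shows the ring at (319,186), unobstructed, with the closed fingers at (319,235) and the lever straight above it at (319,90). I'll refine the fit.

```bash
cat > fit.py <<'E'
from h import *
from scipy.optimize import least_squares
np.set_printoptions(precision=2,suppress=True)
def fit(cam,c,ang):
    p=viewer.get_image(cam); T=cam2world(p); v,u=np.mgrid[0:400,0:640]; z=p["range_z"].astype(float)
    P=np.stack([(u-p["cx"])/p["fx"]*z,-(v-p["cy"])/p["fy"]*z,-z],-1)@T[:3,:3].T+T[:3,3]
    a=ang; o=np.array([np.cos(a),np.sin(a),0])
    d=P-c; m=(z>0)&(np.hypot(d[...,0],d[...,1])<40)&(P[...,2]>65)&(P[...,2]<118)&(d@o>-14)
    Q=P[m]
    def f(x):
        ax=np.array([np.cos(a)*.866,np.sin(a)*.866,.5]); t=np.array([-np.sin(a),np.cos(a),0]); n=np.cross(ax,t)
        d=Q-x[:3]; return np.hypot(d@n,np.hypot(d@ax,d@t)-26.8)-3.3
    s=least_squares(f,c,loss="soft_l1",f_scale=1.5); print(cam,len(Q),s.x,np.abs(f(s.x)).mean()); return p,s.x
E
python3 - <<'E'
from fit import *
c=np.array([505.5,231.5,91.])
for cam in ("wrist","top"): 
    p,x=fit(cam,c,-1.35); 
    if cam=="wrist": print(atz(p,319,186,90),dep(p,319,156),dep(p,319,215), dep(p,289,186),dep(p,348,186), dep(p,319,125),dep(p,319,60))
E
```

```text
wrist 937 [503.27 230.8   89.63] 0.4338917814151261
[504.61 230.69  90.  ] [498.94 255.78  78.52] [509.57 208.69 106.2 ] [478.23 225.42  93.26] [529.9  236.97  92.48] [492.64 283.33  86.53] [480.73 335.64  86.33]
top 62 [505.55 231.45  90.39] 0.7432573647020043
```

Call:
play_rows --pt "0 -0.5 -25" --pt "0 0 -25" --pt "0 0 -25" --pt "0 0 -25" --pt "0 0 -20" --pt "0 0 -15" --pt "0 0 -10" --pt "0 0 0" --yaw '[0,0,0,0,0,0,0,0]'

```text
t: 4.3
ee_pos: [502.9, 230.6, 100.8]
orientation: [-1.962, -2.452, 0.005]
ft_force: [-1.3, 0.2, 0.1]
width: 0.5
grasp_force: 0.0
```

Call:
play_rows --pt "0 0 -10" --pt "0 0 -10" --pt "0 0 -10" --pt "0 0 -8" --pt "0 0 -4" --pt "0 0 0" --pt "0 0 0" --yaw '[0,0,0,0,0,0,0]'

```text
t: 4.88
ee_pos: [504.2, 230.7, 60.5]
orientation: [-1.964, -2.452, 0.001]
ft_force: [-0.7, 1.0, -0.8]
width: 0.8
grasp_force: 0.0
```

Run:
```python
from h import *
p=viewer.get_image("wrist"); save(p,"w2.png"); print(ctrl.get_obs()["ft_force"])
```

```text
[-0.054301   -0.13355392  0.76839388]
```

View pics/w2.png

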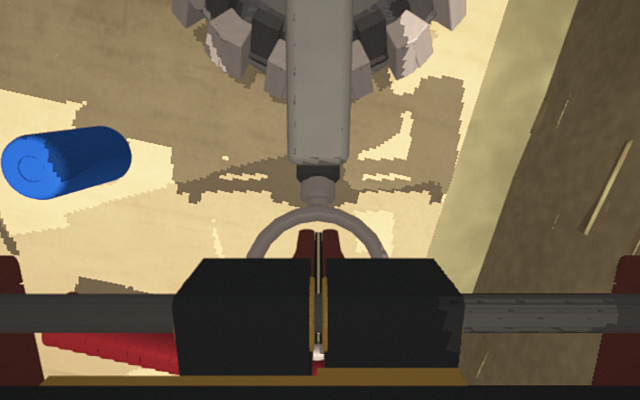

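The fingers are inside the ring: ring arc at (318,212), fingertips at (319,240). Drawing the pin now.

Call:
play_rows --pt "0.5 -2.5 0" --pt "0.5 -2.5 0" --pt "0.5 -2.5 0" --pt "0.5 -2 0.5" --pt "0.5 -2 1" --pt "0 0 0" --pt "0 0 0" --yaw '[0,0,0,0,0,0,0]'

```text
t: 5.52
ee_pos: [507.3, 220.4, 63.1]
orientation: [-1.964, -2.451, -0.004]
ft_force: [-2.6, 9.2, 3.8]
width: 0.4
grasp_force: 4.2
```

Call:
play_rows --pt "0.5 -2 1.2" --pt "0.4 -2 1.2" --pt "0.4 -2 1.2" --pt "0.4 -2 1.2" --pt "0.4 -2 1.2" --pt "0 0 0" --pt "0 0 0" --yaw '[0,0,0,0,0,0,0]'

```text
t: 6.1
ee_pos: [509.4, 210.6, 69.0]
orientation: [-1.964, -2.451, -0.004]
ft_force: [-2.0, 9.5, 1.6]
width: 0.1
grasp_force: 4.5
```

Run:
```python
from fit import *
print(ctrl.get_obs()["ft_force"],ctrl.get_obs()["ee_pos"])
fit("top",np.array([506,222,95.]),-1.35)
p=viewer.get_image("wrist"); save(p,"w3.png")
```

```text
[-1.97  9.55  1.56] [509.43 210.56  69.01]
top 30 [508.91 217.27  97.99] 0.8568279795737972
```

Call:
play_rows --pt "3.6 0.8 0" --pt "3.6 0.9 0" --pt "3.6 1.0 0" --pt "3.5 1.2 0" --pt "3.5 1.2 0" --pt "3.5 1.2 0" --pt "3.4 1.3 0" --pt "3.4 1.4 0" --yaw '[1.25,1.25,1.25,1.25,1.25,1.25,1.25,1.25]'

```text
t: 6.87
ee_pos: [536.6, 219.5, 68.7]
orientation: [-1.741, -2.613, -0.002]
ft_force: [-5.6, 9.0, 2.7]
width: 0.3
grasp_force: 4.8
```

Call:
play_rows --pt "3.4 1.4 0" --pt "3.4 1.5 0" --pt "3.3 1.6 0" --pt "3.2 1.7 0" --pt "0 0 0" --pt "0 0 0" --yaw '[1.25,1.25,1.25,1.25,0,0]'

```text
t: 7.37
ee_pos: [550.0, 225.8, 68.7]
orientation: [-1.627, -2.686, -0.003]
ft_force: [-4.8, 8.8, 2.5]
width: 0.4
grasp_force: 4.5
```

Run:
```python
from fit import *
print(ctrl.get_obs()["ft_force"],ctrl.get_obs()["ee_pos"])
p,x=fit("top",np.array([545,232,98.]),-1.09)
print(np.degrees(np.arctan2(x[1]-375,x[0]-472.5)))
save(p,"t4.png"); P=p
T=cam2world(p); v,u=np.mgrid[0:400,0:640]; z=p["range_z"].astype(float)
P=np.stack([(u-p["cx"])/p["fx"]*z,-(v-p["cy"])/p["fy"]*z,-z],-1)@T[:3,:3].T+T[:3,3]
m=(z>0)&(P[...,2]>170)&(P[...,2]<200)&(np.hypot(P[...,0]-440,P[...,1]-475)<45); k=P[m].mean(0); print("knob",k,np.degrees(np.arctan2(k[1]-375,k[0]-472.5)))
```

```text
[-4.79  8.83  2.48] [550.02 225.82  68.67]
top 18 [543.99 229.16 102.35] 0.8578349128006942
-63.88578518170651
knob [424.1  469.95 188.66] 117.00842840109898
```

Call:
play_rows --pt "3.2 1.8 0" --pt "3.2 1.8 0" --pt "3.2 1.9 0" --pt "3.2 1.9 0" --pt "3 2.0 0" --pt "3 2.1 0" --pt "3 2.1 0" --pt "3 2.2 0" --yaw '[1.25,1.25,1.25,1.25,1.25,1.25,1.25,1.25]'

```text
t: 8.08
ee_pos: [573.6, 241.3, 68.3]
orientation: [-1.384, -2.817, 0.0]
ft_force: [-6.8, 7.1, 4.0]
width: 0.7
grasp_force: 4.8
```

Call:
play_rows --pt "0 0 0" --pt "0 0 0" --pt "0 0 0" --yaw '[0,0,0]'

```text
t: 8.33
ee_pos: [574.1, 241.4, 68.5]
orientation: [-1.386, -2.817, -0.001]
ft_force: [-5.1, 7.8, 2.7]
width: 0.5
grasp_force: 4.5
```

```bash
cat > knob.py <<'E'
from fit import *
def knob():
    o=ctrl.get_obs(); e=o["ee_pos"]; print(o["t"],o["ft_force"],e,"tcp ang",np.degrees(np.arctan2(e[1]-375,e[0]-472.5)),np.hypot(e[1]-375,e[0]-472.5))
    p=viewer.get_image("top"); T=cam2world(p); v,u=np.mgrid[0:400,0:640]; z=p["range_z"].astype(float)
    P=np.stack([(u-p["cx"])/p["fx"]*z,-(v-p["cy"])/p["fy"]*z,-z],-1)@T[:3,:3].T+T[:3,3]
    m=(z>0)&(P[...,2]>170)&(P[...,2]<200)&(np.hypot(P[...,0]-425,P[...,1]-470)<60); k=P[m].mean(0); print("knob",k,np.degrees(np.arctan2(k[1]-375,k[0]-472.5))-102.05)
    return p
E
python3 - <<'E'
from knob import *
for i in range(2): knob()
p,x=fit("top",np.array([569,251,98.]),-0.916); print(np.degrees(np.arctan2(x[1]-375,x[0]-472.5))+77.5)
E
```

```text
8.3333 [-5.06  7.81  2.65] [574.05 241.44  68.47] tcp ang -52.75099505127231 167.78007632690282
knob [408.83 460.42 188.68] 24.649999043408187
8.3833 [-5.3   8.43  3.28] [574.03 241.43  68.46] tcp ang -52.76103885292219 167.77184934333962
knob [408.76 460.45 188.74] 24.66766278599728
top 47 [570.69 246.49  98.37] 0.9048488641998531
24.881895161820076
```

Call:
play_rows --pt "-1.2 1.6 -0.9" --pt "-1.2 1.6 -0.9" --pt "-1.2 1.6 -0.9" --pt "-1.2 1.6 -0.9" --pt "-1.2 1.6 -0.9" --pt "-1.2 1.6 -0.9" --pt "-1.2 1.6 -0.9" --pt "0 0 0" --yaw '[0,0,0,0,0,0,0,0]'

```text
t: 9.15
ee_pos: [565.5, 251.9, 61.4]
orientation: [-1.386, -2.818, 0.001]
ft_force: [-3.3, 3.4, -2.1]
width: 0.3
grasp_force: 2.4
```

Call:
play_rows --pt "-1.2 1.6 -0.5" --pt "-1.2 1.6 -0.5" --pt "-1.2 1.6 -0.5" --pt "0 0 0" --pt "0 0 0" --yaw '[0,0,0,0,0]'

```text
t: 9.57
ee_pos: [563.3, 256.2, 60.5]
orientation: [1.386, 2.819, 0.0]
ft_force: [0.4, -0.3, -0.6]
width: 0.8
grasp_force: 0.0
```

Run:
```python
from knob import *
knob()
p,x=fit("top",np.array([562,259,92.]),-0.916); print(np.degrees(np.arctan2(x[1]-375,x[0]-472.5))+77.5,np.hypot(x[1]-375,x[0]-472.5))
p=viewer.get_image("wrist"); save(p,"w5.png")
```

```text
9.5667 [ 0.41 -0.27 -0.64] [563.28 256.22  60.52] tcp ang -52.61079873113522 149.49929789679223
knob [409.09 460.5  188.72] 24.51063258562418
top 0 [562. 259.  92.] nan
25.152043999900677 146.5136512411045fit.py:13: RuntimeWarning: Mean of empty slice.
  s=least_squares(f,c,loss="soft_l1",f_scale=1.5); print(cam,len(Q),s.x,np.abs(f(s.x)).mean()); return p,s.x
  ret = ret.dtype.type(ret / rcount)
```

View pics/w5.png

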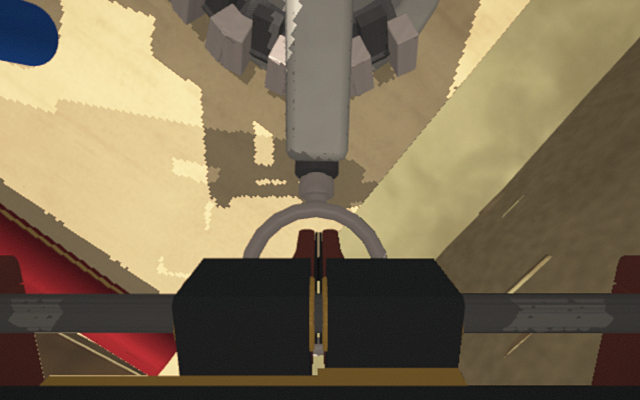

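The view matches the start: collar at (317,183), ring arc at (316,210), no force. That suggests the pin is home. I'll lift straight out and verify.

Call:
play_rows --pt "0 0 5" --pt "0 0 8" --pt "0 0 10" --pt "0 0 15" --pt "0 0 25" --pt "0 0 30" --pt "0 0 35" --pt "0 0 35" --yaw '[0,0,0,0,0,0,0,0]'

```text
t: 10.38
ee_pos: [562.8, 256.1, 225.8]
orientation: [1.387, 2.819, 0.0]
ft_force: [0.9, 0.8, 0.5]
width: 0.5
grasp_force: 0.0
```

Call:
play_rows --pt "0 0 20" --pt "0 0 5" --pt "0 0 0" --pt "0 0 0" --yaw '[0,0,0,0]'

```text
t: 10.72
ee_pos: [562.6, 256.0, 248.0]
orientation: [-1.386, -2.819, 0.001]
ft_force: [0.0, -0.4, -0.9]
width: 0.5
grasp_force: 0.0
```

Run:
```python
from knob import *
knob()
for cam in ("wrist","top"):
    p,x=fit(cam,np.array([562,258,90.]),-0.916); print(np.degrees(np.arctan2(x[1]-375,x[0]-472.5))+77.5,np.hypot(x[1]-375,x[0]-472.5))
    print(dep(p,319,125) if cam=="wrist" else "")
save(p,"t6.png")
c=cv2.resize(p["pixels"][100:230,180:420],None,fx=3.3,fy=3.3,interpolation=cv2.INTER_CUBIC); cv2.imwrite("pics/c6.png",c[:,:,::-1])
```

```text
10.7167 [ 0.03 -0.36 -0.87] [562.57 256.01 248.  ] tcp ang -52.87487442802572 149.23709502103995
knob [409.07 460.6  188.77] 24.489485235846985
wrist 934 [559.98 256.45  89.16] 0.4567527126343531
23.923380351247637 147.33044748401613
[529.85 297.57  85.78]
top 253 [562.53 256.64  90.74] 0.8853322287839589
24.75892024962964 148.7111350656041
```

View pics/c6.png

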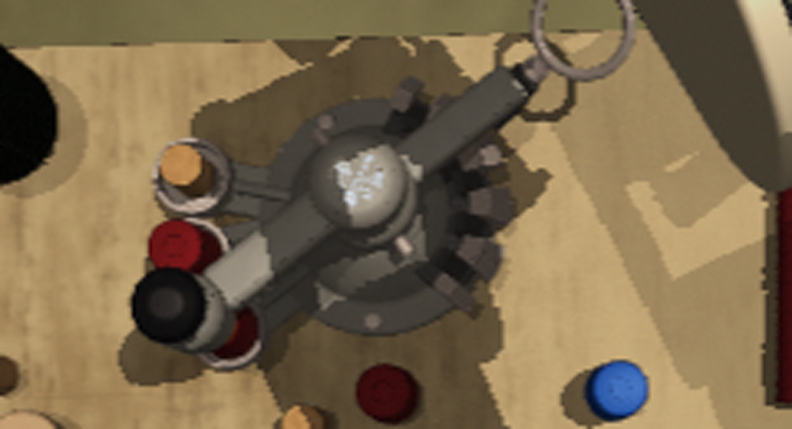

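The head is now over the red capsule in the +25° seat: knob at (168,305), with capsule and cork still standing in their seats. The ring's radius and height match the starting values (147.3 against 147.4 mm), so the pin is home and nothing is touched. Handing in.

```bash
python3 -c "
from workcell import ticket
print(ticket.close_job())"
```

```text
the job is handed in; nothing more can be done
None
```

The die now stands over the waiting capsule in the +25° seat with the pin home in that notch, both checked by camera; the job is handed in at about 11 s of the 45 s allowed, and no verdict was returned.

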